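Rake the instruments off the ledge into the drawer

TASK

Pull the organiser's drawer out to its stop, then rake the two forceps and the marker pen off the front edge of the ledge above it so that all three drop into the drawer, and push the drawer fully shut. Slide the three things over the edge, do not pick them up, and leave the jar, the beaker and the thread spool on the upper shelf where they are.

Things in the scene. Friction and masses are not known exactly. Their poses are not given: they have to be found in the camera images.
- organiser: Plywood bench organiser, fixed to the worktop, 360 wide (its y), 210 deep (its x, front -105, back +105), 267 high: a drawer below, an open ledge above it, an upper shelf over the ledge's rear. Origin: centre of its underside, on the worktop; x points from front to back, away from the robot, z up. End cheeks stand 14 above the ledge, and are full height from x = +45 back.
- ledge_edge (a point): Middle of the ledge's square front edge (no lip), on its top face, 75 above the worktop, at organiser x = -105. The ledge is flat, runs from here back to x = +97 and is 336 wide between the end cheeks. Its front 100 mm is open above. Axes as the organiser's.
- shelf_edge (a point): Middle of the upper shelf's front edge, on its underside, 255 above the worktop (180 clear above the ledge), at organiser x = -5. The shelf is 12 thick, with a thin rail along its front up to 281. Behind this edge the gripper gets in only leaning, from the front. Axes as the organiser's.
- drawer (a joint): Drawer of the organiser, slides straight out along the organiser's -x: 0 = fully shut, 0.085 m = out at its stop. About 1.5 N of friction; it stays where it is left. Right out, the clear opening into it reaches from the ledge's front edge (organiser x = -105 mm) to the inside of the drawer front (x = -190 mm).
- drawer_handle (a point): Middle of the drawer's steel bar handle: round bar 9 thick, 120 long along the organiser's y, 36 above the worktop, its axis 40 in front of the drawer front (35 clear gap behind the bar). With the drawer shut it is at organiser x = -155 mm. Axes as the organiser's.
- drawer_floor (a point): Centre of the drawer's inner floor (top face, 20 above the worktop); moves with the drawer, axes as the organiser's. Inside: x -93 to +86, y -156 to +156; sides 37 high, front 42 above the floor. Shut, it is at organiser x = -12, and the ledge's underside is 43 above this floor, so all must lie down in it.
- forceps_long: Longer spring forceps of pale metal, 127 long (own y) x 18 wide x 10 high, lying on edge on the ledge within 0.2 rad of the organiser's y. Origin: centre of the underside. 15 to 30 g. Of the three things to rake, one lies near the ledge's front edge at mid-width, and one each side of the middle farther back, under the upper shelf's front edge; which is which varies.
- forceps_short: Shorter spring forceps of pale metal, 117 long (own y) x 18 wide x 10 high, lying on the ledge likewise. Origin: centre of the underside. 15 to 30 g.
- marker: Black and white marker pen, 120 long (own y) x 18 x 18, lying on the ledge likewise; it does not roll. Origin: centre of the underside. 15 to 30 g.
- shelf_jar: Bystander on the upper shelf: specimen jar with yellow screw lid, 51 across, 59 high. Origin: centre of its underside.
- shelf_beaker: Bystander on the upper shelf: small clear glass beaker, 55x61 across, 68 high. Origin: centre of its underside.
- shelf_spool: Bystander on the upper shelf: spool of blue thread, 27 across, 32 high. Origin: beside its foot.

How it is judged (in metres and radians):
On the way, in this order (a step that is already met when the one before it is completed fails the run):
1. the drawer is pulled out to its stop (at least 75 mm) with all three things still on the ledge (value of joint drawer above 0.075 m and z of each of forceps_long, forceps_short, marker in the frame of organiser above 0.065 m), for 0.2 s.
2. both forceps and the marker have dropped into the open drawer (value of joint drawer above 0.05 m and x of forceps_long in the frame of drawer_floor between -0.093 and 0.088 m and y of forceps_long in the frame of drawer_floor between -0.158 and 0.158 m and z of forceps_long in the frame of drawer_floor between -0.005 and 0.036 m and x of forceps_short in the frame of drawer_floor between -0.093 and 0.088 m and y of forceps_short in the frame of drawer_floor between -0.158 and 0.158 m and z of forceps_short in the frame of drawer_floor between -0.005 and 0.036 m and x of marker in the frame of drawer_floor between -0.093 and 0.088 m and y of marker in the frame of drawer_floor between -0.158 and 0.158 m and z of marker in the frame of drawer_floor between -0.005 and 0.036 m), for 0.2 s.
At the end, for the whole second after the job is handed in: The drawer is shut to within 6 mm, both forceps and the marker lie at rest inside it (their origins within the walls and less than 36 mm above its floor), and the jar, the beaker and the spool are within 20 mm of where they stood (value of joint drawer below 0.006 m and x of forceps_long in the frame of drawer_floor between -0.093 and 0.088 m and y of forceps_long in the frame of drawer_floor between -0.158 and 0.158 m and z of forceps_long in the frame of drawer_floor between -0.005 and 0.036 m and x of forceps_short in the frame of drawer_floor between -0.093 and 0.088 m and y of forceps_short in the frame of drawer_floor between -0.158 and 0.158 m and z of forceps_short in the frame of drawer_floor between -0.005 and 0.036 m and x of marker in the frame of drawer_floor between -0.093 and 0.088 m and y of marker in the frame of drawer_floor between -0.158 and 0.158 m and z of marker in the frame of drawer_floor between -0.005 and 0.036 m and linear speed of each of forceps_long, forceps_short, marker below 0.02 m/s and distance of each of shelf_jar, shelf_beaker, shelf_spool from where it was at the start of the episode below 0.02 m); the robot touches nothing.
It fails at once if a forceps or the marker is lifted more than 30 mm off the ledge (z of any of forceps_long, forceps_short, marker in the frame of organiser above 0.105 m).
It fails at once if a forceps or the marker falls beside the drawer onto the worktop (height (world z) of any of forceps_long, forceps_short, marker below 0.01 m).
It fails at once if the jar, the beaker or the spool on the upper shelf is moved more than 20 mm (distance of any of shelf_jar, shelf_beaker, shelf_spool from where it was at the start of the episode above 0.02 m).
It also fails if it takes over 58 s, if anything falls off the work surface, if the arm or the gripper's body presses on something with over 40 N, if the wrist force passes 120 N, or if a joint passes its speed limit or range.

ROBOT

A 6-joint arm with a two-finger parallel gripper is mounted at the origin on a cart in front of the work surface, level with it; the furniture and walls round the work are solid. World frame = base frame: x ahead of the robot, y to its left, z up, the work surface at z = 0. Lengths are in mm, angles in rad, forces in N, time in s.
With the tool pointing down it reaches from about 300 to 775 mm from the base axis. Payload 14.6 kg.
Tool frame: the origin (TCP) lies between the finger pads; the fingertips stand 25 mm ahead of it and the grasp point (between the pads) lies 6 mm ahead of it; z points along the fingers, y is the line along which they close (so a half turn about z gives the same grasp; the last joint's range is limited). The gripper opens to 94 mm and grips with 3 to 60 N. Pads are 16 mm wide; open, the fingers measure 119 mm over their backs; the gripper's body (75 mm by 177 mm) begins 78 mm behind the grasp point.
Start: joints at [-1.404, 0.3, 1.521, -0, 1.321, -0.067], TCP at [127.415, -535.028, 191.546] pointing down, gripper open.
Joint ranges: [-3.03, 3.03], [-0.79, 2.21], [0.23, 2.52], [-1.04, 4.18], [0, 3.07], [-2.55, 2.55]. Speed limits (rad/s): [2.22, 2.22, 2.57, 3.14, 3.14, 3.14].

INTERFACE

Orientations are given as [roll, pitch, yaw] about the fixed x, y, z axes, in that order (R = Rz(yaw) Ry(pitch) Rx(roll)).
In Python, from cell import manip gives the robot as it stands. The module is installed in compiled form; this text tells all that it offers.
- The arm moves only by the tool step_arm, never from a script. Its argument "series" is one flat list of numbers, 5 for each row, row after row: the shift along the world's x, y, z in mm, then the turn about the world's z in rad, then the closure, from 0 (fully open) to 1 (shut). In form: [dx, dy, dz, spin, jaw, dx, dy, dz, spin, jaw, ...]. A call has 1 to 20 rows; each row shifts and turns the commanded pose from where the row before left it; what a row does not reach is not made up. A row lasts 1/8 s, in which the tool goes at most 62.5 mm and 10.7 degrees, less where a joint would pass 70% of its speed; a pose out of reach is approached as far as the arm can. A call is refused whole if a number of a shift passes 62.5 or a number of a turn 0.188, either way. A call with a gripper value outside its range is refused whole. The fingers move at their own pace and stop on an object; "squeeze" is the grip in N (left out, the last holds). Time passes only in rows, so rows that do not move let the fingers close. It gives the time, the measured TCP pose, the force, the opening and the grip force at its end, in the units of the state.
- manip.read_state(): the state, without advancing time (a new reading comes with each control period).
- manip.camera(name): name is "side" or "top"; returns (picture, depth): 480x640x3 uint8, blue, green, red; 480x640 float32, mm along the optical axis (not along the pixel's ray), 0 where there is no reading.
- manip.camera_info(name): a dict with "fovy" (degrees; the focal length in pixels is half the picture's height over the tangent of half this angle, whatever the lens; pixels are square), "cx", "cy" (the principal point, pixels), "eye" and "orientation" of the camera in the world. Camera axes: x right, y down, z forward; pixel columns grow to the right and rows downward; lengths in mm; the calibration is good to about 2 mm. A picture is of the moment at which its call begins. camera_info takes no time and is no camera call.
- manip.sign_off(): hands the job in; it is judged then, once.
The state is a dict: "clock": time; "joints": joint angles; "qd": joint speeds; "effort": joint torques, N m; "eef_pos": TCP position; "eef_rot": TCP orientation; "wrist_force": force on the tool from outside, world axes, zero at the start; "moment": the same for the moment, N m; "finger_gap": finger opening in mm; "finger_force": force on a finger pad.
Only numpy, scipy, OpenCV 4.12 (cv2) and the standard library are available. Lean on these libraries where they do the work, as an engineer would, in place of code of your own. Each camera call takes 0.05 s, during which the arm holds its last target. There are 200 camera calls.

## Working session

There is one attempt and no reset: what is moved stays moved. The work goes in short steps, Python scripts to look and compute and a tool call to move; the robot and the scene stay as the last step left them, time stands still between calls to the robot, and variables do not carry over. Pictures are saved under pics/ and viewed, at most 10 in all, crops included, and the job is handed in when it is done.

Besides the shell and the picture viewer there is one more tool, called after ">>>" as name(argument=value, ...) on one line, values as JSON. step_arm: Moves the arm, as the interface text tells. Its arguments: {"type":"object","properties":{"series":{"type":"array"},"squeeze":{"type":"number"}},"required":["series"]}

```bash
mkdir -p pics; cat > h.py <<'E'
import numpy as np,cv2
from cell import manip
from scipy.spatial.transform import Rotation as R
def cam(n):
    i=manip.camera_info(n);p,d=manip.camera(n);return i,p,d
def pts(i,d):
    f=d.shape[0]/2/np.tan(np.radians(i['fovy'])/2)
    v,u=np.mgrid[:d.shape[0],:d.shape[1]]
    c=np.stack([(u-i['cx'])/f*d,(v-i['cy'])/f*d,d],-1)
    o=np.array(i['orientation'],float)
    M=o if o.shape==(3,3) else R.from_euler('xyz',o).as_matrix()
    return c@M.T+np.array(i['eye'])
E
python3 - <<'E'
from h import *
for n in('side','top'):
    i,p,d=cam(n);print(i);cv2.imwrite(f'pics/{n}0.png',p);np.savez(f'{n}0.npz',p=p,X=pts(i,d),d=d)
print(manip.read_state())
E
```

```text
{'fovy': 51.63377674556785, 'cx': 314.00318273049857, 'cy': 245.53717892446016, 'eye': array([243.42376806, 576.93673662, 627.3497991 ]), 'orientation': array([-2.1564141 ,  0.00359626, -2.56238864])}
{'fovy': 46.32740902549189, 'cx': 320.7724270901647, 'cy': 232.93174132061233, 'eye': array([ 488.82153324,    7.00210295, 1029.35589005]), 'orientation': array([-2.94035226e+00, -1.95936954e-03, -1.71615024e+00])}
{'clock': 0.1, 'joints': array([-1.40357637e+00,  3.00406643e-01,  1.52152497e+00,  7.92641444e-07,
        1.32071813e+00, -6.65850684e-02]), 'qd': array([-9.08806594e-05, -2.08952604e-03, -4.35111204e-04, -7.52373092e-04,
       -2.33868265e-04, -8.23465268e-04]), 'effort': array([ 1.02365553e-03, -5.32646406e+01, -3.53282690e+01,  7.08797760e-02,
        2.34999123e-02, -4.68025814e-05]), 'eef_pos': array([ 127.38667783, -534.77923016,  191.04543662]), 'eef_rot': array([-3.14053796e+00, -7.11003220e-05,  2.33804790e-01]), 'wrist_force': array([-1.19754899,  0.23566632,  0.30102092]), 'moment': array([-0.02675028,  0.0455062 ,  0.00217202]), 'finger_force': 0.0, 'finger_gap': 93.84538006723164}
```

View pics/side0.png

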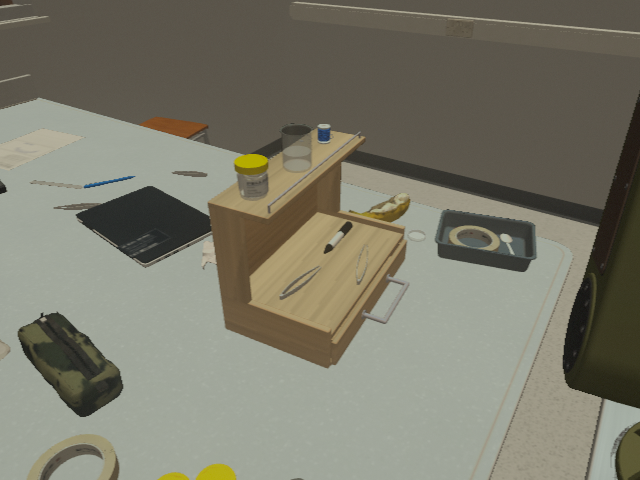

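View pics/top0.png

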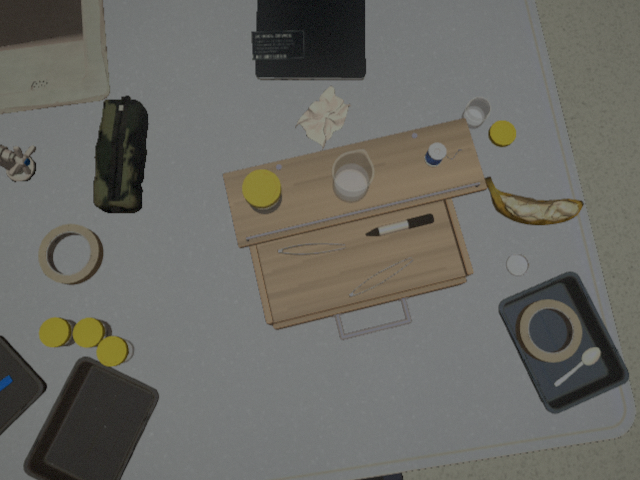

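```bash
cat > m.py <<'E'
from h import *
S=np.load('side0.npz');T=np.load('top0.npz')
for n,px in(('side',[(338,238),(348,226),(326,250),(282,294),(299,282),(318,268),(362,247),(362,278),(408,281),(367,316),(240,205),(365,143),(252,164)]),('top',[(380,278),(412,260),(350,293),(280,250),(342,246),(370,233),(432,217),(262,190),(353,180),(435,154),(345,333),(410,318)])):
    X=(S if n=='side' else T)['X']
    for u,v in px: print(n,(u,v),X[v,u].round(0))
# organiser yaw: ledge top points from top cam
for nm,D in(('s',S),('t',T)):
    X=D['X'];P=X.reshape(-1,3)
    ok=(D['d'].reshape(-1)>0)&(P[:,0]>250)&(P[:,0]<800)&(abs(P[:,1])<260)
    for lo,hi in((71,79),(262,272),(30,44)):
        m=ok&(P[:,2]>lo)&(P[:,2]<hi)
        im=m.reshape(480,640).astype(np.uint8)
        k,l,st,c=cv2.connectedComponentsWithStats(im)
        j=1+np.argsort(-st[1:,4])[:1]
        q=P[l.reshape(-1)==j[0]]
        r=cv2.minAreaRect(q[:,:2].astype(np.float32));print(nm,lo,len(q),r,cv2.boxPoints(r).round(0).tolist())
E
python3 m.py
```

```text
side (338, 238) [ 664. -151.   89.]
side (348, 226) [ 670. -200.   90.]
side (326, 250) [ 662. -103.   88.]
side (282, 294) [657.  49.  84.]
side (299, 282) [659.  -4.  75.]
side (318, 268) [652. -58.  76.]
side (362, 247) [ 617. -167.   75.]
side (362, 278) [564. -69.  82.]
side (408, 281) [ 528. -209.   -0.]
side (367, 316) [530. -29.  36.]
side (240, 205) [696.  91. 267.]
side (365, 143) [ 1698. -2269.  -650.]
side (252, 164) [692.  61. 323.]
top (380, 278) [ 589. -112.   69.]
top (412, 260) [ 611. -171.   76.]
top (350, 293) [570. -56.  86.]
top (280, 250) [660.  51.  84.]
top (342, 246) [653. -56.  74.]
top (370, 233) [ 667. -106.   85.]
top (432, 217) [ 678. -216.   91.]
top (262, 190) [698.  52. 325.]
top (353, 180) [703. -70. 296.]
top (435, 154) [ 723. -187.  298.]
top (345, 333) [507. -40.  36.]
top (410, 318) [ 516. -156.   40.]
s 71 10446 ((655.7069702148438, -76.13206481933594), (208.32424926757812, 355.142578125), 5.017154693603516) [[536.0, 92.0], [567.0, -262.0], [775.0, -244.0], [744.0, 110.0]]
s 262 3902 ((706.787109375, -74.33906555175781), (111.05918884277344, 361.8765869140625), 4.840847969055176) [[636.0, 101.0], [667.0, -259.0], [777.0, -250.0], [747.0, 111.0]]
s 30 1427 ((571.4138793945312, -34.89031982421875), (410.9919738769531, 182.04823303222656), 63.053165435791016) [[397.0, -177.0], [559.0, -259.0], [746.0, 107.0], [583.0, 190.0]]
t 71 14299 ((625.6781005859375, -83.14389038085938), (138.23370361328125, 340.4959716796875), 5.325693607330322) [[541.0, 80.0], [573.0, -259.0], [710.0, -246.0], [679.0, 93.0]]
t 262 14726 ((711.5374755859375, -75.08364868164062), (111.38803100585938, 360.29547119140625), 5.447769641876221) [[639.0, 99.0], [673.0, -260.0], [784.0, -249.0], [750.0, 110.0]]
t 30 610 ((525.0069580078125, -90.78544616699219), (44.5461540222168, 137.00440979003906), 5.340017795562744) [[496.0, -25.0], [509.0, -161.0], [554.0, -157.0], [541.0, -21.0]]
```

>>> step_arm(series=[40,44,0,-0.048,1,40,44,0,-0.048,1,40,44,0,-0.048,1,40,44,0,0,1,40,44,0,0,1,40,44,0,0,1,40,44,0,0,1,40,44,0,0,1,40,44,0,0,1,37,48,0,0,1,0,0,0,0,1,0,0,-40,0,1,0,0,-20,0,1,0,0,0,0,1], squeeze=20)

```text
clock: 1.85
eef_pos: [523.3, -91.5, 130.4]
eef_rot: [-3.141, 0.003, 0.089]
wrist_force: [0.1, -0.1, 1.6]
finger_gap: 0.3
finger_force: 0.0
```

>>> step_arm(series=[0,0,-40,0,1,0,0,-30,0,1,0,0,-14,0,1,0,0,0,0,1])

```text
clock: 2.35
eef_pos: [524.5, -91.3, 47.9]
eef_rot: [-3.142, 0.0, 0.09]
wrist_force: [-0.3, 0.2, 1.2]
finger_gap: 0.5
finger_force: 0.0
```

>>> step_arm(series=[-15,-1.3,0,0,1,-15,-1.3,0,0,1,-15,-1.4,0,0,1,-15,-1.3,0,0,1,-12,-1,0,0,1,-10,-1,0,0,1,0,0,0,0,1])

```text
clock: 3.22
eef_pos: [442.3, -98.5, 48.0]
eef_rot: [3.141, -0.001, 0.089]
wrist_force: [0.1, 0.5, -0.5]
finger_gap: 0.5
finger_force: 0.0
```

>>> step_arm(series=[-6,-0.5,0,0,1,-4,-0.4,0,0,1,-3,-0.3,0,0,1,0,0,0,0,1])

```text
clock: 3.72
eef_pos: [429.3, -99.5, 47.6]
eef_rot: [-3.142, -0.0, 0.09]
wrist_force: [-0.3, 0.1, -0.6]
finger_gap: 0.7
finger_force: 0.0
```

```bash
python3 - <<'E'
from h import *
i,p,d=cam('top');np.savez('top1.npz',p=p,X=pts(i,d),d=d);cv2.imwrite('pics/top1.png',cv2.resize(p[150:420,200:560],None,fx=2,fy=2))
print(manip.read_state()['wrist_force'])
E
```

```text
[-0.54938611  1.02905366  0.60173803]
```

View pics/top1.png

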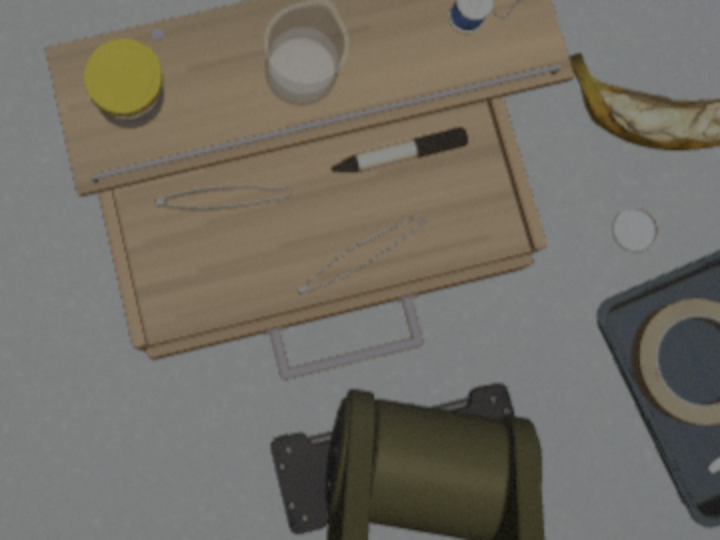

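```bash
python3 - <<'E'
from h import *
D={}
i,p,d=cam('side');D['side']=(p,pts(i,d),d);cv2.imwrite('pics/side1.png',cv2.resize(p[200:380,300:540],None,fx=3,fy=3))
q=np.load('top1.npz');D['top']=(q['p'],q['X'],q['d'])
ex=np.array([np.cos(.09),np.sin(.09)]);ey=np.array([-ex[1],ex[0]]);O=np.array([657,-78])
for n,(p,X,d) in D.items():
    P=X.reshape(-1,3)[d.reshape(-1)>0];o=np.c_[(P[:,:2]-O)@ex,(P[:,:2]-O)@ey,P[:,2]]
    m=(o[:,2]>33)&(o[:,2]<44)&(abs(o[:,1])<45)&(o[:,0]<-115)&(o[:,0]>-260)
    print(n,m.sum(),np.percentile(o[m],[2,25,50,75,98],axis=0).round(1).tolist())
    m=(o[:,2]>255)&(o[:,2]<272)&(abs(o[:,1])<190)&(abs(o[:,0])<150)
    print('shelf',np.percentile(o[m],[1,50,99],axis=0).round(1).tolist())
    m=(o[:,2]>72)&(o[:,2]<78)&(abs(o[:,1])<150)&(abs(o[:,0])<150)
    print('ledge',np.percentile(o[m],[.5,50,99.5],axis=0).round(1).tolist())
E
```

```text
side 167 [[-158.5, -43.3, 34.7], [-157.2, -21.8, 38.3], [-155.3, 2.5, 39.3], [-153.0, 22.4, 40.3], [-149.9, 43.0, 41.8]]
shelf [[-4.4, -174.6, 256.0], [31.0, 65.8, 266.4], [103.2, 178.6, 270.9]]
ledge [[-103.6, -147.7, 72.2], [-15.2, 25.1, 74.6], [98.6, 149.0, 77.5]]
top 269 [[-154.8, -42.3, 35.3], [-152.8, -21.3, 38.3], [-150.5, 0.8, 39.7], [-148.2, 22.8, 40.8], [-146.1, 43.5, 43.3]]
shelf [[-0.6, -178.3, 261.2], [47.5, -22.4, 266.9], [108.0, 175.2, 270.0]]
ledge [[-100.0, -148.7, 72.1], [-36.2, 8.1, 75.0], [36.3, 148.7, 77.9]]
```

View pics/side1.png

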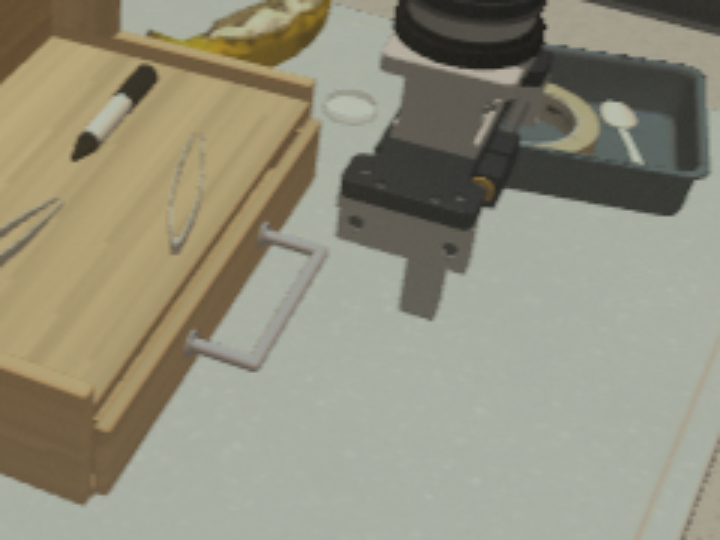

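```bash
python3 - <<'E'
from h import *
i,p,d=cam('side');X=pts(i,d)
for u,v in((440,290),(440,296),(438,300),(440,303),(442,305),(440,308),(434,272),(450,240)): print(u,v,X[v,u].round(1))
print(manip.read_state()['eef_pos'])
E
```

```text
440 290 [426.1 -86.9 101.9]
440 296 [424.2 -86.7  89.8]
438 300 [426.5 -86.9  79.9]
440 303 [422.6 -88.2  74.1]
442 305 [419.1 -90.   70. ]
440 308 [ 440.9 -162.5    0.6]
434 272 [419.3 -13.8 187.9]
450 240 [416.8 -60.1 220.1]
[429.53545541 -99.53838195  47.57053218]
```

>>> step_arm(series=[40,3.5,0,0,1,40,3.5,0,0,1,17,1.5,0,0,1,0,0,0,0,1,0,0,-16,0,1,0,0,-14,0,1,0,0,-8,0,1,0,0,0,0,1])

```text
clock: 4.88
eef_pos: [525.9, -91.0, 8.8]
eef_rot: [-3.141, 0.001, 0.09]
wrist_force: [0.0, -0.2, -0.2]
finger_gap: 0.3
finger_force: 0.0
```

```bash
python3 - <<'E'
from h import *
i,p,d=cam('side');X=pts(i,d);cv2.imwrite('pics/side2.png',cv2.resize(p[200:380,300:500],None,fx=3,fy=3))
s=manip.read_state();print(s['eef_pos'],s['wrist_force'],s['joints'])
E
```

```text
[526.28832082 -91.05476466   9.39402444] [-0.75260576  0.80690218  0.15920131] [-2.39890490e-01  4.90301474e-01  1.72482513e+00 -1.40049695e-05
  9.26854934e-01  1.24117869e+00]
```

View pics/side2.png

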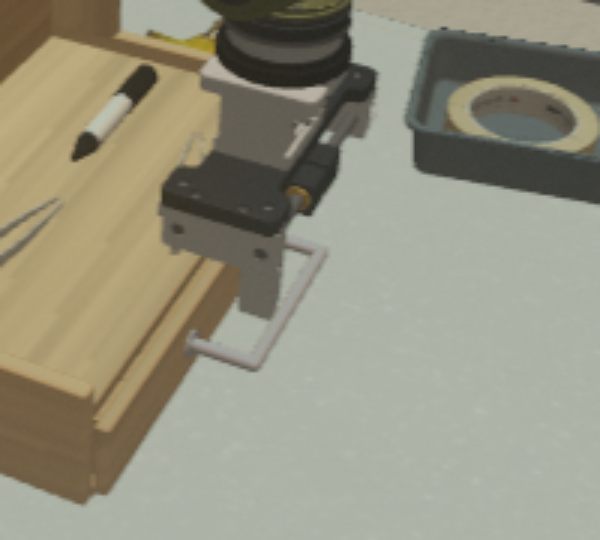

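>>> step_arm(series=[-5,-0.5,0,0,1,0,0,-5,0,1,0,0,-5,0,1,0,0,0,0,1])

```text
clock: 5.42
eef_pos: [521.2, -91.5, -0.9]
eef_rot: [-3.141, 0.001, 0.09]
wrist_force: [0.3, -0.2, 1.0]
finger_gap: 0.5
finger_force: 0.0
```

>>> step_arm(series=[-12,-1.1,0,0,1,-12,-1.1,0,0,1,-12,-1,0,0,1,-12,-1.1,0,0,1,0,0,0,0,1])

```text
clock: 6.05
eef_pos: [472.5, -95.9, -0.3]
eef_rot: [-3.141, 0.001, 0.089]
wrist_force: [-0.0, -1.3, -0.3]
finger_gap: 0.7
finger_force: 0.0
```

>>> step_arm(series=[-12,-1.1,0,0,1,-12,-1.1,0,0,1,-10,-0.9,0,0,1,-4,-0.4,0,0,1,-2,-0.2,0,0,1,0,0,0,0,1])

```text
clock: 6.8
eef_pos: [436.1, -99.3, -0.1]
eef_rot: [3.141, -0.007, 0.089]
wrist_force: [23.5, 7.6, -16.3]
finger_gap: 0.2
finger_force: 11.7
```

```bash
cat > dr.py <<'E'
from h import *
ex=np.array([np.cos(.09),np.sin(.09)]);ey=np.array([-ex[1],ex[0]]);O=np.array([659,-78])
def org(X,d):
    return np.dstack([(X[...,:2]-O)@ex,(X[...,:2]-O)@ey,X[...,2]])
if __name__=='__main__':
    i,p,d=cam('side');o=org(pts(i,d),d)
    # drawer front top (z 55-66), left part y 90..150
    P=o[(d>0)&(o[...,2]>52)&(o[...,2]<68)&(o[...,1]>60)&(o[...,1]<150)&(o[...,0]<-102)&(o[...,0]>-230)]
    print('front',len(P),np.percentile(P[:,0],[2,20,50,98]).round(1) if len(P) else '')
    print(manip.read_state()['wrist_force'])
    import sys; cv2.imwrite(sys.argv[1],p)
E
python3 dr.py pics/s3.png
```

```text
front 317 [-201.3 -200.5 -197.2 -105.5]
[ 22.91783492   5.10481837 -16.66502802]
```

>>> step_arm(series=[4,0,0,0,1,8,0,0,0,1,0,0,60,0,1,0,0,60,0,1,0,0,60,0,1,0,0,60,0,1,0,0,60,0,1,0,0,60,0,1,0,0,60,0,1,50,0,0,0,1,60,0,0,0,1,60,0,0,0,1,60,0,0,0,1,60,0,0,0,1,60,0,0,0,1])

```text
clock: 8.72
eef_pos: [728.8, -96.0, 398.4]
eef_rot: [3.137, -0.021, 0.089]
wrist_force: [-27.8, 4.4, 19.0]
finger_gap: 0.8
finger_force: 0.0
```

```bash
python3 -c "
from h import *
s=manip.read_state();print(s['joints'],s['eef_pos'],s['eef_rot'])"
```

```text
[-1.81229034e-01  8.38404646e-01  2.33995997e-01  1.27682146e-03
  2.04759688e+00  1.30082932e+00] [728.8134271 -96.0099043 398.3609014] [ 3.13691342 -0.02111232  0.08938561]
```

```bash
python3 - <<'E'
from dr import *
q=np.load('top1.npz');s=np.load('top0.npz')
t=np.array([429.3,-99.5])
X=q['X'];d=q['d'];
r=(X[...,:2]-t);a=r@ex;b=r@ey;h=X[...,2]-70
for lo in range(0,340,20):
    m=(d>0)&(abs(a)<140)&(abs(b)<130)&(h>lo)&(h<lo+20)&(X[...,0]<536)
    if m.sum()>5: print(lo,m.sum(),'fwd',np.percentile(a[m],[1,99]).round(),'lat',np.percentile(b[m],[1,99]).round())
o=org(s['X'],s['d'])
# things on ledge, both cams, start picture
S=np.load('side0.npz');os=org(S['X'],S['d'])
g=lambda D:cv2.cvtColor(D['p'],cv2.COLOR_BGR2HSV)
for n,D,oo in(('top',s,o),('side',S,os)):
    H=g(D);m=(D['d']>0)&(oo[...,0]>-103)&(oo[...,0]<40)&(abs(oo[...,1])<160)&(oo[...,2]>68)&(oo[...,2]<100)
    m=(m&((H[...,1]<70)|(H[...,2]<60))).astype(np.uint8)
    m=cv2.morphologyEx(m,cv2.MORPH_CLOSE,np.ones((5,5)))
    k,l,st,c=cv2.connectedComponentsWithStats(m)
    for j in range(1,k):
        if st[j,4]>60:
            P=oo[(l==j)];print(n,st[j],cv2.minAreaRect(P[:,:2].astype(np.float32)),P[:,2].max().round())
E
```

```text
100 119 fwd [23. 34.] lat [-82.  78.]
120 1461 fwd [-32.  34.] lat [-87.  88.]
240 66 fwd [-61.  54.] lat [-52.  69.]
260 807 fwd [-59.  55.] lat [-62.  76.]
280 4685 fwd [-50.  48.] lat [-58.  72.]
300 1100 fwd [-56.  33.] lat [-53.  82.]
320 1160 fwd [-70.   6.] lat [-42.  91.]
top [  260   212   200   109 10779] ((-64.63552856445312, 0.12945556640625), (320.07098388671875, 194.9831085205078), 89.84064483642578) 1029.0
side [324 222  28  31 260] ((7.73292350769043, -78.47035217285156), (115.32938385009766, 25.878253936767578), 89.89910125732422) 94.0
side [356 245  12  40 172] ((-71.45819091796875, -31.304031372070312), (20.505605697631836, 138.5576934814453), 22.21516227722168) 87.0
side [279 265  42  35 407] ((3.7867627143859863, 71.28680419921875), (123.35607147216797, 28.692440032958984), 78.38479614257812) 86.0
```

>>> step_arm(series=[-30,-10,0,0.1745,0,-45,-18,0,0.1745,0,-48,-18,0,0.1745,0,-48,-18,0,0.1745,0,0,0,-20,0.1745,0,0,0,-50,0.1745,0,0,0,-50,0.1745,0,0,0,-50,0.1745,0,0,0,-50,0.175,0,0,0,-50,0,0,0,0,-30,0,0,0,0,0,0,0])

```text
clock: 10.22
eef_pos: [561.5, -158.3, 98.7]
eef_rot: [3.14, -0.026, 1.639]
wrist_force: [-0.0, 0.6, 0.6]
finger_gap: 94.0
finger_force: 0.0
```

```bash
cat > prof.py <<'E'
from dr import *
s=manip.read_state();t=s['eef_pos'][:2];z0=s['eef_pos'][2]+22
print(s['eef_pos'],s['eef_rot'],'tip org',((t-O)@ex).round(1),((t-O)@ey).round(1),z0.round(1))
for n in('side','top'):
    i,p,d=cam(n);X=pts(i,d);cv2.imwrite(f'pics/{n}4.png',p);np.savez(f'{n}4.npz',p=p,X=X,d=d)
    r=X[...,:2]-t;a=r@ex;b=r@ey;h=X[...,2]-z0;o=org(X,d)
    for lo in range(-20,300,10):
        m=(d>0)&(abs(a)<100)&(abs(b)<110)&(h>lo)&(h<lo+10)&((o[...,0]<-10)|(o[...,2]>300))&(X[...,2]>84)
        if m.sum()>5: print(n,lo,m.sum(),'fwd',np.percentile(a[m],[1,99]).round(),'lat',np.percentile(b[m],[1,99]).round())
E
python3 prof.py
```

```text
[ 561.5189063  -158.30769542   98.68929565] [ 3.14030506 -0.02633672  1.63867729] tip org -104.3 -71.2 120.7
side -10 37 fwd [-58.  52.] lat [-7. 11.]
side 0 83 fwd [-62.  56.] lat [-10.  11.]
side 10 84 fwd [-62.  57.] lat [-11.  12.]
side 20 83 fwd [-62.  55.] lat [-8. 11.]
side 30 89 fwd [-63.  55.] lat [-13.  10.]
side 40 93 fwd [-63.  56.] lat [-11.  10.]
side 50 88 fwd [-63.  56.] lat [-9.  9.]
side 60 93 fwd [-63.  55.] lat [-12.  10.]
side 70 89 fwd [-63.  56.] lat [-13.   9.]
side 80 29 fwd [-84.  54.] lat [-30.   9.]
side 90 196 fwd [-84.  77.] lat [-33.  33.]
side 100 465 fwd [-83.  74.] lat [-3. 33.]
side 110 397 fwd [-90.  81.] lat [-36.  33.]
side 120 541 fwd [-92.  81.] lat [-26.  33.]
side 130 1035 fwd [-91.  84.] lat [-36.  31.]
side 140 223 fwd [-44.  14.] lat [-21.  21.]
side 150 240 fwd [-44.  13.] lat [-21.  20.]
side 160 111 fwd [-44.  13.] lat [-27.  28.]
side 170 301 fwd [-44.  12.] lat [-35.  31.]
side 180 360 fwd [-41.  33.] lat [-21.  32.]
side 190 213 fwd [-35.  25.] lat [-13.  28.]
side 200 221 fwd [-38.  26.] lat [-10.  29.]
side 210 228 fwd [-37.  21.] 
[... 456 characters left out ...]
.] lat [21. 29.]
top 110 108 fwd [49. 86.] lat [17. 29.]
top 120 27 fwd [57. 87.] lat [18. 29.]
top 130 599 fwd [-43.  89.] lat [-39.  28.]
top 170 34 fwd [-41. -28.] lat [-33.  21.]
top 180 147 fwd [-40. -24.] lat [-28.  22.]
top 190 58 fwd [-37. -21.] lat [-12.  21.]
top 200 43 fwd [-35. -19.] lat [-9. 22.]
top 210 38 fwd [-34. -19.] lat [-2. 22.]
top 220 50 fwd [-35. -21.] lat [-6. 20.]
top 230 17 fwd [-51.  -3.] lat [-30.  56.]
top 240 48 fwd [-60.  27.] lat [-29.  62.]
top 250 109 fwd [-62.  47.] lat [-29.  73.]
top 260 259 fwd [-61.  53.] lat [-43.  79.]
top 270 560 fwd [-63.  56.] lat [-62.  83.]
top 280 1165 fwd [-63.  52.] lat [-67.  80.]
top 290 3052 fwd [-61.  45.] lat [-65.  77.]
```

View pics/side4.png

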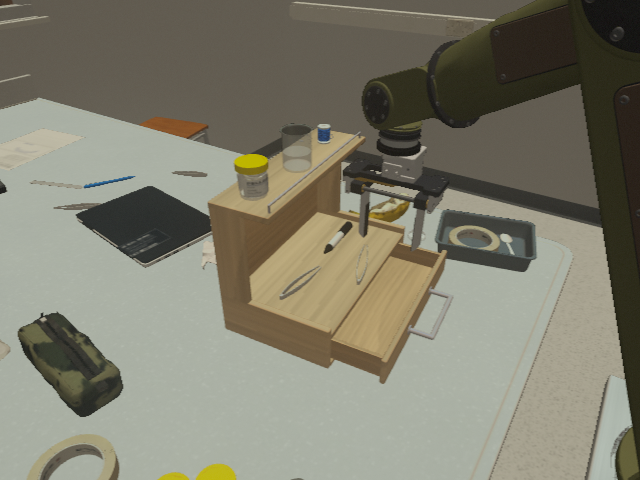

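>>> step_arm(series=[1,21,0,0.02,0,1,21,0,0,0,0,0,-12,0,0,0,0,-12,0,0,0,0,-8,0,0,0,0,-3,0,0,0,0,0,0,0])

```text
clock: 11.2
eef_pos: [564.6, -116.9, 65.5]
eef_rot: [3.136, -0.025, 1.659]
wrist_force: [-0.1, 0.6, 0.7]
finger_gap: 94.3
finger_force: 0.0
```

>>> step_arm(series=[0,0,-2,0,0,0,0,0,0,0])

```text
clock: 11.45
eef_pos: [564.7, -116.7, 63.7]
eef_rot: [3.136, -0.024, 1.659]
wrist_force: [-0.8, -1.3, 0.2]
finger_gap: 93.7
finger_force: 0.0
```

>>> step_arm(series=[0,0,-2,0,0,0,0,0,0,0])

```text
clock: 11.7
eef_pos: [564.6, -116.6, 61.6]
eef_rot: [3.136, -0.025, 1.659]
wrist_force: [-0.2, -0.2, 0.7]
finger_gap: 94.3
finger_force: 0.0
```

>>> step_arm(series=[0,0,-2,0,0,0,0,0,0,0])

```text
clock: 11.95
eef_pos: [564.8, -116.7, 60.9]
eef_rot: [3.135, -0.024, 1.659]
wrist_force: [-7.1, 2.5, 12.7]
finger_gap: 94.0
finger_force: 6.5
```

>>> step_arm(series=[0,0,-1.5,0,0,0,0,0,0,0])

```text
clock: 12.2
eef_pos: [565.0, -116.8, 60.7]
eef_rot: [3.134, -0.024, 1.659]
wrist_force: [-14.9, 3.0, 25.7]
finger_gap: 94.0
finger_force: 13.0
```

>>> step_arm(series=[0,0,-1.5,0,0,0,0,0,0,0])

```text
clock: 12.45
eef_pos: [565.2, -116.8, 60.5]
eef_rot: [3.133, -0.024, 1.659]
wrist_force: [-22.6, 4.2, 39.4]
finger_gap: 93.9
finger_force: 19.5
```

>>> step_arm(series=[0,0,4.5,0,0,0,0,0,0,0])

```text
clock: 12.7
eef_pos: [564.8, -116.7, 61.4]
eef_rot: [3.135, -0.024, 1.659]
wrist_force: [-0.5, -1.1, -0.4]
finger_gap: 94.0
finger_force: 0.0
```

```bash
python3 - <<'E'
from h import *
i,p,d=cam('side');X=pts(i,d);np.savez('s5.npz',p=p,X=X,d=d)
i2,p2,d2=cam('top')
a=cv2.resize(p[190:330,260:430],None,fx=4,fy=4,interpolation=cv2.INTER_CUBIC)
cv2.imwrite('pics/s5.png',a)
E
```

```text
(no output)
```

View pics/s5.png

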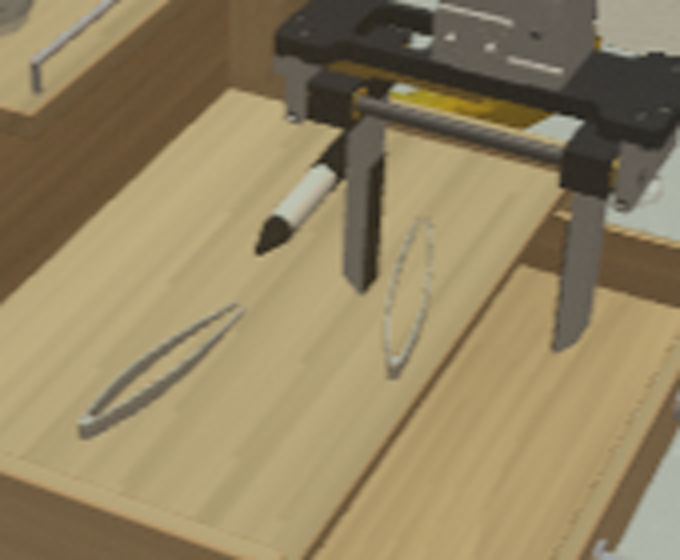

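>>> step_arm(series=[-8,-0.7,0.4,0,0,-8,-0.7,0,0,0,-8,-0.7,0,0,0,-8,-0.7,0,0,0,-8,-0.7,0,0,0,-8,-0.7,0,0,0,-8,-0.7,0,0,0,-8,-0.7,0,0,0,-8,-0.7,0,0,0,0,0,0,0,0])

```text
clock: 14.05
eef_pos: [492.2, -123.0, 61.7]
eef_rot: [3.136, -0.025, 1.659]
wrist_force: [-0.2, 0.8, 0.8]
finger_gap: 94.0
finger_force: 0.0
```

```bash
cat > look.py <<'E'
import sys
from h import *
i,p,d=cam('side');i2,p2,d2=cam('top')
a=cv2.resize(p[190:370,250:450],(600,540));b=cv2.resize(p2[200:360,230:500],(800-600,119))
cv2.imwrite(sys.argv[1],cv2.resize(np.hstack([cv2.resize(p[200:380,250:450],(400,360)),cv2.resize(p2[200:362,300:480],(400,360))]) if 1 else a,None,fx=1,fy=1))
E
python3 look.py pics/l6.png
```

```text
(no output)
```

View pics/l6.png

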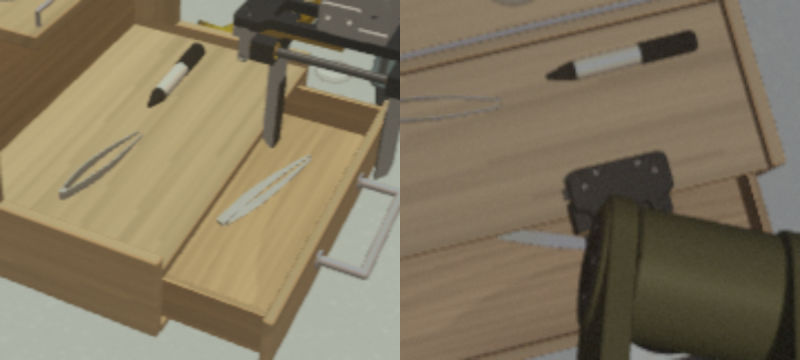

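>>> step_arm(series=[0,0,24,0,0,36,-11.5,0,0,0,36,-11.5,0,0,0,36,-11.5,0,0,0,5,-2,0,0,0,4,-1,0,0,0,0,0,0,0,0])

```text
clock: 15.02
eef_pos: [609.2, -160.3, 85.6]
eef_rot: [3.136, -0.025, 1.659]
wrist_force: [0.3, 0.3, 0.0]
finger_gap: 93.9
finger_force: 0.0
```

>>> step_arm(series=[3,0.2,0,0,0,3,0.2,0,0,0,0,0,0,0,0])

```text
clock: 15.4
eef_pos: [615.7, -160.0, 85.6]
eef_rot: [3.136, -0.024, 1.659]
wrist_force: [-0.4, 0.5, 0.4]
finger_gap: 94.0
finger_force: 0.0
```

>>> step_arm(series=[2,0.2,0,0,0,0,0,0,0,0])

```text
clock: 15.65
eef_pos: [617.7, -159.8, 85.5]
eef_rot: [3.136, -0.025, 1.659]
wrist_force: [-0.7, -0.4, 0.8]
finger_gap: 94.2
finger_force: 0.0
```

>>> step_arm(series=[2,0.2,0,0,0,0,0,0,0,0])

```text
clock: 15.9
eef_pos: [619.7, -159.7, 85.6]
eef_rot: [3.136, -0.024, 1.659]
wrist_force: [-0.6, -0.0, -0.4]
finger_gap: 94.3
finger_force: 0.0
```

```bash
python3 - <<'E'
from dr import *
t=manip.read_state()['eef_pos'];print(t,manip.read_state()['wrist_force'])
i,p,d=cam('side');X=pts(i,d);o=org(X,d);H=cv2.cvtColor(p,cv2.COLOR_BGR2HSV)
# finger column points just above ledge, far finger; marker points
m=(d>0)&(o[...,2]>92+8)&(o[...,2]<150)&(o[...,0]>-40)&(o[...,0]<60)&(o[...,1]>-110)&(o[...,1]<-50)
P=o[m];print(len(P),np.percentile(P,[2,50,98],axis=0).round(1))
m=(d>0)&(o[...,2]>80)&(o[...,2]<97)&(o[...,0]>-40)&(o[...,0]<40)&(o[...,1]>-160)&(o[...,1]<0)
P=o[m];print(len(P),np.percentile(P,[2,50,98],axis=0).round(1))
E
```

```text
[ 619.69381818 -159.65443871   85.55680394] [-0.63668989 -0.00518252 -0.39121479]
194 [[ -3.9 -87.1 101.4]
 [ -0.7 -71.7 125.6]
 [  9.1 -67.8 149. ]]
280 [[  -5.3 -137.    81.2]
 [  -0.8  -75.8   89. ]
 [   8.   -23.4   92.9]]
```

>>> step_arm(series=[0,0,-4,0,0,0,0,-2,0,0,0,0,0,0,0])

```text
clock: 16.32
eef_pos: [619.5, -159.6, 79.3]
eef_rot: [3.136, -0.025, 1.659]
wrist_force: [0.1, -0.2, 0.1]
finger_gap: 93.9
finger_force: 0.0
```

>>> step_arm(series=[0,0,-1.5,0,0,0,0,0,0,0])

```text
clock: 16.58
eef_pos: [619.8, -159.7, 78.6]
eef_rot: [3.135, -0.024, 1.659]
wrist_force: [-2.0, 0.6, 4.2]
finger_gap: 94.0
finger_force: 2.1
```

>>> step_arm(series=[0,0,-1,0,0,0,0,0,0,0])

```text
clock: 16.82
eef_pos: [619.9, -159.7, 78.4]
eef_rot: [3.135, -0.024, 1.659]
wrist_force: [-8.0, 1.4, 11.3]
finger_gap: 93.7
finger_force: 5.8
```

>>> step_arm(series=[-4,-0.4,0,0,0,-4,-0.4,0,0,0,-4,-0.4,0,0,0,0,0,0,0,0])

```text
clock: 17.32
eef_pos: [607.6, -161.0, 77.5]
eef_rot: [3.136, -0.024, 1.659]
wrist_force: [-2.4, -0.8, 6.4]
finger_gap: 93.9
finger_force: 3.0
```

```bash
cat > mk.py <<'E'
from dr import *
s=manip.read_state();t=s['eef_pos'];print('tcp org',((t[:2]-O)@ex).round(1),((t[:2]-O)@ey).round(1),t[2].round(1),s['wrist_force'].round(1))
i,p,d=cam('side');X=pts(i,d);o=org(X,d);H=cv2.cvtColor(p,cv2.COLOR_BGR2HSV)
m=(d>0)&(o[...,2]>80)&(o[...,2]<97)&(o[...,0]>-125)&(o[...,0]<40)
for n,a,b in(('R',-160,-3),('L',-3,150)):
    k=m&(o[...,1]>a)&(o[...,1]<b);P=o[k]
    if len(P)<8: print(n,len(P));continue
    c=np.polyfit(P[:,1],P[:,0],1);print(n,len(P),np.percentile(P,[2,50,98],axis=0).round(1).tolist(),'slope',c.round(3))
E
python3 mk.py
```

```text
tcp org -58.6 -78.0 77.5 [-2.4 -0.8  6.4]
R 243 [[-111.1, -136.2, 84.3], [-8.8, -67.7, 92.0], [1.1, -23.7, 96.7]] slope [-5.0000e-03 -1.1288e+01]
L 184 [[-11.5, 22.6, 80.3], [2.7, 88.3, 82.4], [12.3, 131.3, 85.4]] slope [  0.142 -10.267]
```

>>> step_arm(series=[0,0,-0.5,0,0,-5,-0.45,0,0,0,-5,-0.45,0,0,0,-5,-0.45,0,0,0,-5,-0.45,0,0,0,0,0,0,0,0])

```text
clock: 18.12
eef_pos: [587.3, -162.7, 76.6]
eef_rot: [3.136, -0.025, 1.659]
wrist_force: [0.6, -0.3, 0.9]
finger_gap: 93.6
finger_force: 0.0
```

```bash
python3 mk.py
```

```text
tcp org -79.0 -77.9 76.6 [ 0.6 -0.3  0.9]
R 206 [[-35.4, -137.5, 81.6], [-18.4, -62.7, 89.1], [-8.6, -23.1, 95.6]] slope [  0.041 -15.734]
L 184 [[-11.3, 20.8, 80.0], [3.3, 88.1, 82.3], [12.3, 130.2, 85.7]] slope [ 0.136 -9.534]
```

>>> step_arm(series=[0,0,8,0,0,10,0.9,0,0,0,11,1,0,0,0,0,0,-5,0,0,0,0,-1.5,0,0,0,0,0,0,0])

```text
clock: 18.92
eef_pos: [609.3, -160.6, 78.5]
eef_rot: [3.134, -0.024, 1.659]
wrist_force: [1.7, 1.6, 4.1]
finger_gap: 94.1
finger_force: 2.5
```

>>> step_arm(series=[0,0,-1,0,0,0,0,0,0,0])

```text
clock: 19.18
eef_pos: [609.4, -160.6, 78.4]
eef_rot: [3.133, -0.024, 1.659]
wrist_force: [-1.1, 2.5, 12.0]
finger_gap: 93.9
finger_force: 5.7
```

>>> step_arm(series=[0,0,-0.8,0,0,-5,-0.45,-0.2,0,0,-5,-0.45,0,0,0,-5,-0.45,-0.2,0,0,-5,-0.45,0,0,0,0,0,0,0,0])

```text
clock: 19.92
eef_pos: [590.7, -163.0, 79.6]
eef_rot: [3.129, -0.022, 1.659]
wrist_force: [-3.5, 3.5, 27.3]
finger_gap: 94.4
finger_force: 10.8
```

```bash
python3 mk.py
```

```text
tcp org -75.7 -78.5 79.6 [-3.5  3.5 27.3]
R 251 [[-32.1, -137.8, 84.0], [-28.2, -69.8, 91.9], [-18.6, -25.1, 96.4]] slope [ 9.0000e-03 -2.6522e+01]
L 187 [[-11.0, 22.3, 80.2], [2.8, 89.5, 82.3], [12.9, 131.7, 85.5]] slope [ 0.135 -9.657]
```

>>> step_arm(series=[0,0,9,0,0,9,0.8,0,0,0,9,0.8,0,0,0,8,0.7,0,0,0,0,0,-10,0,0,0,0,-10,0,0,0,0,-3,0,0,0,0,0,0,0])

```text
clock: 20.98
eef_pos: [614.2, -160.2, 61.7]
eef_rot: [3.137, -0.025, 1.659]
wrist_force: [-1.5, -0.0, 1.4]
finger_gap: 94.1
finger_force: 1.3
```

```bash
python3 mk.py
```

```text
tcp org -52.0 -77.8 61.7 [-1.5 -0.   1.4]
R 424 [[-114.1, -137.8, 81.1], [-34.5, -72.3, 89.5], [-0.6, -25.8, 96.0]] slope [ -0.051 -44.627]
L 191 [[-11.5, 23.3, 80.1], [3.1, 88.3, 82.2], [12.2, 131.5, 85.6]] slope [ 0.14  -9.993]
```

>>> step_arm(series=[-8,-0.7,0.6,0,0,-8,-0.7,0,0,0,-8,-0.7,0,0,0,-8,-0.7,0,0,0,-8,-0.7,0,0,0,-8,-0.7,0,0,0,0,0,0,0,0])

```text
clock: 21.9
eef_pos: [566.2, -164.6, 62.6]
eef_rot: [3.136, -0.025, 1.659]
wrist_force: [0.8, 0.3, 0.1]
finger_gap: 93.9
finger_force: 0.0
```

```bash
python3 mk.py
```

```text
tcp org -100.2 -77.9 62.6 [0.8 0.3 0.1]
R 362 [[-74.8, -136.4, 82.0], [-68.1, -75.1, 89.4], [-48.7, -25.1, 94.3]] slope [ 2.7000e-02 -6.4285e+01]
L 189 [[-11.6, 23.5, 80.1], [1.8, 89.9, 82.4], [12.4, 131.1, 85.8]] slope [  0.139 -10.315]
```

>>> step_arm(series=[-8,-0.7,0,0,0,-8,-0.7,0,0,0,-8,-0.7,0,0,0,-8,-0.7,0,0,0,-8,-0.7,0,0,0,-8,-0.7,0,0,0,-8,-0.7,0,0,0,-8,-0.7,0,0,0,-6,-0.5,0,0,0,0,0,0,0,0])

```text
clock: 23.2
eef_pos: [496.4, -170.6, 62.6]
eef_rot: [3.136, -0.025, 1.659]
wrist_force: [0.7, 0.4, -0.0]
finger_gap: 93.9
finger_force: 0.0
```

```bash
python3 mk.py; python3 look.py pics/l7.png
```

```text
tcp org -170.3 -77.6 62.6 [ 0.7  0.4 -0. ]
R 36 [[-124.5, -73.0, 80.3], [-120.3, -69.9, 89.2], [-115.1, -67.9, 96.6]] slope [-5.00000e-02 -1.23626e+02]
L 191 [[-11.5, 24.1, 80.2], [2.4, 89.8, 82.3], [12.4, 130.4, 85.5]] slope [  0.145 -10.857]
```

View pics/l7.png

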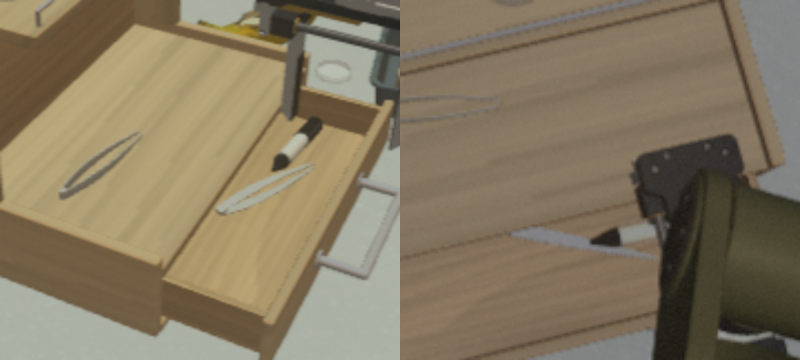

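>>> step_arm(series=[0,0,21,0,0,0,41,0,0,0,0,41,0,0,0,0,41,0,0,0,20,30,0,0,0,30,6,0,0,0,30,3,0,0,0,18,1.5,0,0,0,5,0.5,0,0,0,4,0.5,0,0,0,0,0,0,0,0])

```text
clock: 24.72
eef_pos: [603.4, -6.1, 83.5]
eef_rot: [3.136, -0.024, 1.659]
wrist_force: [0.2, -0.3, 0.7]
finger_gap: 93.8
finger_force: 0.0
```

>>> step_arm(series=[0,0,-6,0,0,0,0,-4,0,0,0,0,0,0,0])

```text
clock: 25.1
eef_pos: [603.3, -6.1, 73.0]
eef_rot: [3.137, -0.025, 1.659]
wrist_force: [-0.1, -0.2, -0.0]
finger_gap: 94.0
finger_force: 0.0
```

```bash
python3 mk.py
```

```text
tcp org -49.0 76.7 73.0 [-0.1 -0.2 -0. ]
R 0
L 227 [[-107.4, 22.8, 80.2], [-2.4, 84.6, 83.1], [12.3, 130.5, 96.6]] slope [  0.178 -26.081]
```

Press down.

>>> step_arm(series=[0,0,-2,0,0,0,0,0,0,0])

```text
clock: 25.4
eef_pos: [603.6, -6.1, 71.4]
eef_rot: [3.136, -0.024, 1.659]
wrist_force: [0.3, -0.3, -0.6]
finger_gap: 94.1
finger_force: 0.0
```

>>> step_arm(series=[0,0,-1.5,0,0,0,0,0,0,0])

```text
clock: 25.65
eef_pos: [603.9, -6.1, 70.3]
eef_rot: [3.135, -0.024, 1.659]
wrist_force: [-0.9, 0.5, 3.2]
finger_gap: 94.0
finger_force: 2.1
```

>>> step_arm(series=[0,0,-1,0,0,0,0,0,0,0])

```text
clock: 25.9
eef_pos: [603.5, -6.0, 68.8]
eef_rot: [3.136, -0.025, 1.659]
wrist_force: [1.1, -0.2, 0.2]
finger_gap: 94.0
finger_force: 0.2
```

>>> step_arm(series=[0,0,-2,0,0,0,0,0,0,0])

```text
clock: 26.15
eef_pos: [603.4, -6.0, 66.5]
eef_rot: [3.137, -0.025, 1.659]
wrist_force: [-0.8, -0.2, 0.5]
finger_gap: 93.7
finger_force: 0.0
```

>>> step_arm(series=[0,0,-2,0,0,0,0,-1.5,0,0,0,0,0,0,0])

```text
clock: 26.52
eef_pos: [604.1, -6.0, 64.1]
eef_rot: [3.135, -0.024, 1.659]
wrist_force: [-1.5, -0.1, 5.0]
finger_gap: 94.3
finger_force: 2.4
```

```bash
python3 mk.py
```

```text
tcp org -48.2 76.6 64.1 [-1.5 -0.1  5. ]
R 0
L 296 [[-110.7, 30.8, 80.2], [-4.1, 84.2, 84.0], [10.7, 131.0, 96.4]] slope [  0.3   -49.166]
```

>>> step_arm(series=[-3,-0.3,0.2,0,0,-4,-0.35,0,0,0,-4,-0.35,0,0,0,-4,-0.35,0,0,0,0,0,0,0,0])

```text
clock: 27.2
eef_pos: [588.1, -7.4, 63.6]
eef_rot: [3.137, -0.025, 1.659]
wrist_force: [0.6, 0.1, 1.2]
finger_gap: 94.2
finger_force: 1.1
```

```bash
python3 mk.py;python3 - <<'E'
from dr import *
i,p,d=cam('side');o=org(pts(i,d),d)
# front arm profile near the left portion (y 95..130) and tips (15..55)
for a,b in((100,132),(15,50)):
    m=(d>0)&(o[...,2]>79)&(o[...,2]<90)&(abs(o[...,0])<60)&(o[...,1]>a)&(o[...,1]<b);P=o[m];print(a,len(P),P[:,:2].mean(0).round(1) if len(P) else '')
E
```

```text
tcp org -64.3 76.7 63.6 [0.6 0.1 1.2]
R 0
L 273 [[-123.0, 24.4, 80.1], [-19.2, 84.6, 83.8], [-5.9, 132.4, 96.3]] slope [  0.121 -41.864]
100 67 [-13.6 115.5]
15 30 [-19.1  34.3]
```

>>> step_arm(series=[-6,-0.5,0,0,0,-6,-0.5,0,0,0,-6,-0.5,0,0,0,-6,-0.55,0,0,0,-6,-0.55,0,0,0,-6,-0.55,0,0,0,-6,-0.55,0,0,0,0,0,0,0,0])

```text
clock: 28.3
eef_pos: [546.3, -11.1, 63.8]
eef_rot: [3.136, -0.025, 1.659]
wrist_force: [-0.3, 0.6, 1.1]
finger_gap: 94.2
finger_force: 0.0
```

```bash
python3 mk.py
```

```text
tcp org -106.2 76.7 63.8 [-0.3  0.6  1.1]
R 0
L 212 [[-67.1, 25.3, 80.3], [-61.0, 85.0, 83.7], [-50.2, 132.2, 96.0]] slope [ 2.0000e-02 -6.1146e+01]
```

>>> step_arm(series=[-8,-0.7,0,0,0,-8,-0.7,0,0,0,-8,-0.7,0,0,0,-8,-0.7,0,0,0,-8,-0.7,0,0,0,-8,-0.7,0,0,0,-8,-0.7,0,0,0,-8,-0.7,0,0,0,-8,-0.7,0,0,0,0,0,0,0,0])

```text
clock: 29.6
eef_pos: [474.2, -17.4, 63.7]
eef_rot: [3.136, -0.025, 1.659]
wrist_force: [-0.2, 0.7, 0.4]
finger_gap: 93.8
finger_force: 0.0
```

```bash
python3 mk.py; python3 - <<'E'
from h import *
i,p,d=cam('side')
cv2.imwrite('pics/s8.png',cv2.resize(p[200:380,240:460],None,fx=3,fy=3))
E
```

```text
tcp org -178.6 76.9 63.7 [-0.2  0.7  0.4]
R 0
L 6
```

View pics/s8.png

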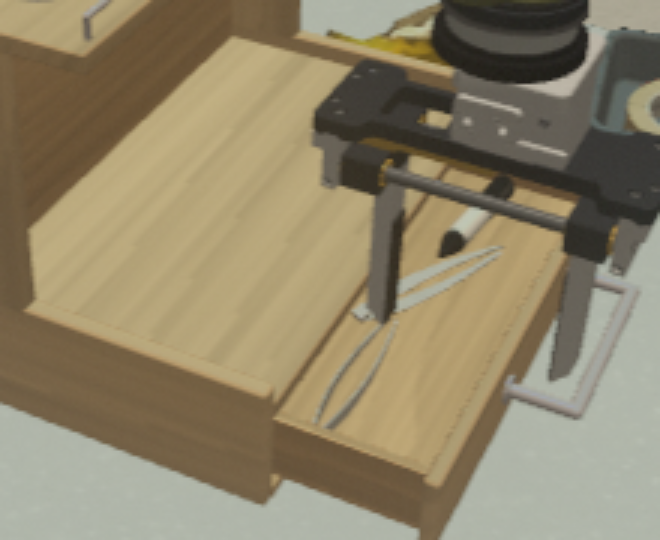

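>>> step_arm(series=[0,0,50,0,0,-20,-21,0,0,1,-20,-21,0,0,1,-20,-21,0,0,1,-20,-22,0,0,1,0,0,-30,0,1,0,0,-40,0,1,0,0,-32,0,1,0,0,0,0,1])

```text
clock: 30.82
eef_pos: [393.7, -102.1, 10.4]
eef_rot: [3.139, -0.026, 1.659]
wrist_force: [-0.3, -0.3, 0.4]
finger_gap: 17.4
finger_force: 0.0
```

```bash
cat > fin.py <<'E'
from dr import *
s=manip.read_state();t=s['eef_pos'];print('tcp org',((t[:2]-O)@ex).round(1),((t[:2]-O)@ey).round(1),t[2].round(1),s['wrist_force'].round(1),s['clock'])
i,p,d=cam('side');o=org(pts(i,d),d)
f=o[(d>0)&(o[...,2]>52)&(o[...,2]<68)&(o[...,1]>60)&(o[...,1]<150)&(o[...,0]<-102)&(o[...,0]>-230)]
print('front',len(f),np.percentile(f[:,0],[2,20]).round(1) if len(f) else '')
b=o[(d>0)&(o[...,2]>33)&(o[...,2]<44)&(abs(o[...,1])<50)&(abs(o[...,1])>25)&(o[...,0]<-135)&(o[...,0]>-255)]
print('bar lowx',np.percentile(b[:,0],[2,10,50]).round(1) if len(b) else '')
H=cv2.cvtColor(p,cv2.COLOR_BGR2HSV)
k=(d>0)&(o[...,0]>-186)&(o[...,0]<-112)&(abs(o[...,1])<150)&(o[...,2]<66)&(o[...,2]>5)
k&=((H[...,1]<60)|(H[...,2]<60)); print('things z',k.sum(),np.percentile(o[k][:,2],[5,50,95,99.5]).round(1) if k.sum() else '')
E
python3 fin.py
```

```text
tcp org -266.4 -0.1 10.4 [-0.3 -0.3  0.4] 30.825
front 310 [-196.3 -195.6]
bar lowx [-240.2 -239.5 -235.1]
things z 439 [21.1 38.7 50.6 52.8]
```

>>> step_arm(series=[0,0,0,0,1,6,0.5,0,0,1,6,0.5,0,0,1,6,0.5,0,0,1,6,0.5,0,0,1,6,0.5,0,0,1,6,0.6,0,0,1,6,0.6,0,0,1,6,0.6,0,0,1,6,0.6,0,0,1,6,0.6,0,0,1,6,0.5,0,0,1,6,0.5,0,0,1,6,0.5,0,0,1,6,0.5,0,0,1,0,0,0,0,1])

```text
clock: 32.88
eef_pos: [479.1, -94.9, 11.7]
eef_rot: [3.135, -0.024, 1.659]
wrist_force: [-0.9, 0.2, -0.1]
finger_gap: 0.5
finger_force: 0.0
```

```bash
python3 fin.py
```

```text
tcp org -180.6 -0.6 11.7 [-0.9  0.2 -0.1] 32.875
front 302 [-127.3 -126.4]
bar lowx [-171.1 -170.5 -167.8]
things z 545 [14.3 39.1 58.5 65.9]
```

>>> step_arm(series=[4,0.4,0,0,1,4,0.3,0,0,1,3,0.3,0,0,1,0,0,0,0,1])

```text
clock: 33.42
eef_pos: [490.0, -93.9, 11.7]
eef_rot: [3.136, -0.024, 1.659]
wrist_force: [-0.2, 0.4, 0.2]
finger_gap: 0.5
finger_force: 0.0
```

>>> step_arm(series=[2,0.2,0,0,1,0,0,0,0,1])

```text
clock: 33.67
eef_pos: [490.5, -93.8, 11.6]
eef_rot: [3.139, -0.025, 1.659]
wrist_force: [-10.8, -2.3, 7.4]
finger_gap: 0.4
finger_force: 5.0
```

>>> step_arm(series=[1.5,0.1,0,0,1,0,0,0,0,1])

```text
clock: 33.92
eef_pos: [490.6, -93.8, 11.5]
eef_rot: [-3.141, -0.025, 1.659]
wrist_force: [-21.6, -3.2, 15.5]
finger_gap: 0.5
finger_force: 10.6
```

>>> step_arm(series=[-10,-0.8,0,0,1,-20,-2,0,0,1,-30,-3,0,0,1,0,0,0,0,1])

```text
clock: 34.42
eef_pos: [432.1, -99.5, 11.8]
eef_rot: [3.136, -0.025, 1.658]
wrist_force: [0.5, 1.0, 0.0]
finger_gap: 0.3
finger_force: 0.0
```

```bash
python3 fin.py; python3 - <<'E'
from dr import *
q=np.load('side0.npz');o=org(q['X'],q['d']);d=q['d']
f=o[(d>0)&(o[...,2]>52)&(o[...,2]<68)&(o[...,1]>60)&(o[...,1]<150)&(o[...,0]<-102)&(o[...,0]>-230)]
b=o[(d>0)&(o[...,2]>33)&(o[...,2]<44)&(abs(o[...,1])<50)&(abs(o[...,1])>25)&(o[...,0]<-135)&(o[...,0]>-255)]
print('start',np.percentile(f[:,0],[2,20]).round(1),np.percentile(b[:,0],[2,10,50]).round(1))
i,p,dd=cam('side');print('bar px diff',np.abs(p[290:325,360:412].astype(int)-q['p'][290:325,360:412]).mean(), 'shelf diff',np.abs(p[120:205,230:345].astype(int)-q['p'][120:205,230:345]).mean())
E
```

```text
tcp org -227.9 -1.0 11.8 [0.5 1.  0. ] 34.425
front 307 [-116.5 -115.8]
bar lowx [-160.2 -159.8 -157.3]
things z 524 [14.6 38.8 41.9 45.7]
start [-116.6 -115.8] [-160.7 -160.1 -157.4]
bar px diff 7.647619047619048 shelf diff 6.766888320545609
```

```bash
python3 -c "
from cell import manip
print(manip.sign_off())"
```

```text
the job is handed in; nothing more can be done
None
```

The job is handed in: both forceps and the marker were slid off the ledge into the drawer, which measured fully shut, and the gripper never touched the upper shelf; sign-off returned no verdict.

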